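Lock the chopper spindle, find the hub cap's thread hand and lift the cap off

ROBOT

A 6-joint arm with a two-finger parallel gripper is mounted at the origin on the work surface. World frame = base frame: x ahead of the robot, y to its left, z up, the work surface at z = 0. Lengths are in m, angles in rad, forces in N, time in s.
With the tool pointing down it reaches from about 0.425 to 0.95 m from the base axis. Payload 3.5 kg.
Tool frame: the origin (TCP) lies at the very end of the fingers, on their centre line; the grasp point (between the pads) lies 19 mm behind it; z points along the fingers, y is the line along which they close (so a half turn about z gives the same grasp; the last joint's range is limited). The gripper opens to 85 mm and grips with 20 to 120 N. Pads are 22 mm wide; open, the fingers measure 114 mm over their backs; the gripper's body (76 mm by 85 mm) begins 54 mm behind the grasp point. The pads swing forward as they close: fully open they stand 13 mm farther back than shut.
Start: joints at [1.036, 0.286, 1.577, -0, 1.279, -0.15], TCP at [0.253, 0.626, 0.231] pointing down, gripper open.
Joint ranges: [-2.77, 2.77], [-0.9, 2.22], [0.21, 2.48], [-1.53, 4.67], [0.24, 2.81], [-2.84, 2.84]. Speed limits (rad/s): [2.79, 2.79, 3.14, 3.14, 3.14, 3.14].

INTERFACE

Orientations are given as a unit quaternion [w, x, y, z].
In Python, from station import manip, snapshot, calibration, job, nets gives the robot as it stands. The module is installed in compiled form; this text tells all that it offers.
- The arm moves only by the shell command python3 -m pendant 'ROWS' [OPENING]. ROWS is JSON, a list of rows, each a list of 2 entries, a list of its own where there are three numbers: the shift along the tool's x, y, z as a fraction of full scale, then the turn, a rotation vector about the tool's x, y, z as a fraction of full scale. A call has 1 to 8 rows; each row shifts and turns the commanded pose from where the row before left it, along the tool's axes as they then stand; what a row does not reach is not made up. Full scale, the value 1, is 30 mm for a shift and 4 degrees for a turn. A row lasts 1/10 s, in which the tool goes at most 50 mm and 8.59 degrees, less where a joint would pass 70% of its speed; a pose out of reach is approached as far as the arm can. A call with a number of a shift or a turn outside -1 to 1 is refused whole. A call with a gripper value outside its range is refused whole. OPENING is the opening, from 0 (shut) to 1 (fully open), set as the call begins (- or left out, the last holds). The fingers move at their own pace and stop on an object; the grip force is fixed at half the most. Time passes only in rows, so rows that do not move let the fingers close. It gives the time, the measured TCP pose, the force, the opening and the grip force at its end, in the units of the state.
- manip.get_obs(): the state, without advancing time (a new reading comes with each control period).
- snapshot(name): name is "scene" or "top" or "wrist"; returns the picture (384x512x3 uint8, red, green, blue); there is no depth.
- calibration(name): a dict with "fx", "fy", "cx", "cy" (pixels), "origin" and "orientation" of the camera in the world. Camera axes: x right, y down, z forward; pixel columns grow to the right and rows downward; lengths in m; the calibration is good to about 2 mm. The wrist camera is an equidistant fisheye: a pixel r from the principal point sees the ray r / f radians off the axis. A picture is of the moment at which its call begins: read the wrist's pose just before it. calibration takes no time and is no camera call; for the wrist camera it gives the pose at the moment of the call.
- job.finish_job(): hands the job in; it is judged then, once.
Trained networks look in the newest picture that a camera, given by its name, has taken for a name from the list of things; names that differ only in an ending like _2 or _b are one class to them, and where a whole thing is asked for, a point or a joint stands for the part that bears it (a point fixed in the world has none). Each returns a list of dicts, best first, with "confidence" (0 to 1); they miss things now and then, are a little off and sometimes report something else, mostly with a low value. They report only what shows in the picture. A call takes as long as a camera call. They do not tell look-alikes from the thing itself.
- nets.silhouettes(camera, label): "region" (384x512 bool, what is visible of it).
- nets.landmark_of(camera, label): "at" ([x, y, z] in m, in world coordinates, good to about 4 mm: a listed point, or the origin of a listed thing).
The state is a dict: "t": time; "qpos": joint angles; "qvel": joint speeds; "effort": joint torques, N m; "ee_pos": TCP position; "tool_rot": TCP orientation; "ft_force": force on the tool from outside, world axes, zero at the start; "torque": the same for the moment, N m; "grip_width": opening from 0.0 (shut) to 1.0 (fully open); "grip_force": force on a finger pad.
Only numpy, scipy, OpenCV 4.12 (cv2) and the standard library are available. Lean on these libraries where they do the work, as an engineer would, in place of code of your own. Each camera call takes 0.05 s, during which the arm holds its last target. There are 200 camera calls.

TASK

The chopper's grating disc is due to come off for washing: slide the flat spindle key edgewise, blade first, fully home into the slot above the small steel ledge on the chopper's front and leave it there, so that the spindle cannot turn. Only then find by feel which way the black hub cap on top unscrews (some of these machines have a left-hand thread, some a right-hand one, and nothing shows which), without dragging it off by force. Lift the cap off and finish while holding it in the gripper, upright and still, at least 8 cm above its seat; leave the other things on the table where they are.

Things in the scene. Friction and masses are not known exactly. Their poses are not given: they have to be found in the camera images.
- machine: white countertop chopper, bowl off, fixed. Origin on the table below the hub axis; its front faces its own -x, to the robot. Deck: x +-90, y -110 to 115 mm, 110 mm tall. Motor housing beside it: x +-100, y 115 to 285, 206 mm tall. Over the deck a steel grating disc, radius 72, top at 118 mm, turns with the spindle. Spindle turns freely; with the key home it is locked to about 5 degrees.
- slot_mouth (a point): centre of the mouth of the level key slot in the flat front face of the chopper, 72.5 mm above the table; axes as the chopper's, +x leads into the slot. The slot is 29 mm wide and 9 mm high (floor 68 mm above the table), deeper than the key's blade; it carries the key about level by itself. Below the mouth a steel ledge, 46 mm wide and level with the slot's floor, stands 23 mm out of the face: it is seen from above.
- key_grip (a point): centre of the spindle key's upright black handle (40 mm along x, 14 thick across y, 5 to 41 mm above the key's underside), 26 mm above the underside. The key (0.17 kg, dark steel) lies flat on the table; +x points to the blade's tip. Plate 24 mm wide, 5 thick, from 20 mm behind to 98 mm ahead of this point. Shoulder (54 wide, 12 high) with its front face 38 mm ahead.
- key_shoulder (a point): point on the key at its cross shoulder's front face, in the middle of the plate's thickness: 38 mm ahead of the handle's centre, 2.5 mm above the underside; axes as the key's. The shoulder meets the chopper's front face when the key is fully home (60 mm of blade inside).
- cap_seat (a point): centre of the flange on which the hub cap sits, on the hub axis, 124 mm above the table; axes as the chopper's. The short two-start thread is of either hand, different from run to run: the wrong way, the cap comes up hard against a stop after 2 to 28 degrees; the right way it turns easily and is free to lift from 68 to 95 degrees of turn (turn it about 80), with no lift needed meanwhile.
- cap_grip (a point): centre of the grip bar on the black hub cap (0.15 kg), on the cap's axis, 48 mm above its lower edge. The bar runs along the cap's x: 50 mm long, 14 thick across y, from 33 to 64 mm above the lower edge. Round skirt below: 54 mm across, 33 tall. At the start the cap is screwed on, bar within 7 degrees of the chopper's x. The post inside reaches 21 mm above the seat.
- carton_a: open kraft take-away carton, 170 x 130 x 65 mm with splayed flaps, cookies inside, to the right of the key; leave it alone
- carton_b: open kraft take-away carton, 170 x 130 x 65 mm with splayed flaps, to the left; leave it alone
- spray_can: white pan-release spray can, 62 mm across, 200 mm tall, beyond the key, right of the chopper; leave it alone
- jar: small glass jar with a metal lid, 66 mm across, 85 mm tall, right of the chopper; leave it alone
- spatula: spatula 260 mm long with a black handle, lying flat near the robot, to the left of the key; leave it alone
- scraper: bench scraper lying flat near the robot on the left: steel blade 100 x 150 mm, round handle 22 mm thick along one long edge; leave it alone
Things that resemble listed ones, but are neither listed nor needed, are in the scene too. Of the things that look like the part that bears key_grip, the largest one is meant.

How it is judged:
On the way:
1. the key is fully home in the chopper's slot while the cap still sits on the hub (x of key_shoulder in the frame of slot_mouth between -0.006 and 0.006 m and y of key_shoulder in the frame of slot_mouth between -0.008 and 0.008 m and z of key_shoulder in the frame of slot_mouth between -0.008 and 0.008 m and distance between cap_grip and cap_seat below 0.056 m), for 0.2 s.
At the end, for the whole second after the job is handed in: the key is still fully home (shoulder within 6 mm of the chopper's front face, within 8 mm sideways and in height), and the fingers hold the cap still, upright within 0.3 rad, its lower edge at least 80 mm above its seat and resting on nothing else (x of key_shoulder in the frame of slot_mouth between -0.006 and 0.006 m and y of key_shoulder in the frame of slot_mouth between -0.008 and 0.008 m and z of key_shoulder in the frame of slot_mouth between -0.008 and 0.008 m and z of cap_grip in the frame of cap_seat above 0.128 m and angle between cap_grip's own z axis and vertical below 0.3 rad and contact force between the fingers and cap above 1 N and contact force between cap and machine below 0.1 N and linear speed of cap below 0.03 m/s and angular speed of cap below 0.3 rad/s); the arm keeps its last pose, push and grip.
It fails at once if the cap turned by more than 0.5 rad or raised by more than 12 mm before the key is fully home (not (x of key_shoulder in the frame of slot_mouth between -0.006 and 0.006 m and y of key_shoulder in the frame of slot_mouth between -0.008 and 0.008 m and z of key_shoulder in the frame of slot_mouth between -0.008 and 0.008 m) and (angle between the x axis of cap_grip and the x axis of machine, either way round above 0.5 rad or z of cap_grip in the frame of cap_seat above 0.06 m)).
It fails at once if the cap pulled off by force, lifted without being unscrewed (z of cap_grip in the frame of cap_seat between 0.056 and 0.072 m and horizontal distance between cap_grip and cap_seat below 0.01 m and angle between the x axis of cap_grip and the x axis of machine, either way round below 0.5 rad).
It fails at once if another thing on the table pushed more than 30 mm from its place (distance of any of carton_a, carton_b, spray_can, jar, spatula, scraper from where it was at the start of the episode above 0.03 m).
It also fails if it takes over 64 s, if anything falls off the work surface, if the arm or the gripper's body presses on something with over 40 N, if the wrist force passes 120 N, or if a joint passes its speed limit or range.

## Working session

There is one attempt and no reset: what is moved stays moved. The work goes in short steps, Python scripts to look and compute and a shell command to move; the robot and the scene stay as the last step left them, time stands still between calls to the robot, and variables do not carry over. Pictures are saved under pics/ and viewed, at most 13 in all, crops included, and the job is handed in when it is done.

```bash
mkdir -p pics
cat > h.py <<'E'
import numpy as np, cv2
from station import manip, snapshot, calibration, job, nets
from scipy.spatial.transform import Rotation as R
def rot(q): return R.from_quat([q[1],q[2],q[3],q[0]])
def save(im,n): cv2.imwrite('pics/'+n,im[:,:,::-1])
def proj(c,p):
    v=rot(c['orientation']).inv().apply(np.array(p)-c['origin'])
    return c['fx']*v[0]/v[2]+c['cx'], c['fy']*v[1]/v[2]+c['cy']
def ray(c,u,v,wrist=False):
    d=np.array([(u-c['cx'])/c['fx'],(v-c['cy'])/c['fy'],1.])
    if wrist:
        r=np.hypot(d[0],d[1]); d=np.array([d[0]/r*np.sin(r),d[1]/r*np.sin(r),np.cos(r)]) if r>0 else np.array([0,0,1.])
    return rot(c['orientation']).apply(d/np.linalg.norm(d))
def atz(c,u,v,z,wrist=False):
    d=ray(c,u,v,wrist); o=np.array(c['origin']); return o+d*(z-o[2])/d[2]
def tri(c1,p1,w1,c2,p2,w2):
    d1,d2=ray(c1,*p1,w1),ray(c2,*p2,w2);o1,o2=np.array(c1['origin']),np.array(c2['origin'])
    s=np.linalg.lstsq(np.c_[d1,-d2],o2-o1,rcond=None)[0]
    a,b=o1+d1*s[0],o2+d2*s[1]; return (a+b)/2,np.linalg.norm(a-b)
E
python3 - <<'E'
from h import *
o=manip.get_obs(); print({k:np.round(v,3) for k,v in o.items()})
a=snapshot('scene'); b=snapshot('top')
save(a,'s0.png'); save(b,'t0.png')
for cam in ('scene','top'):
    c=calibration(cam); print(cam,{k:np.round(v,4) for k,v in c.items()})
    for l in ('key_grip','key_shoulder','slot_mouth','cap_grip','cap_seat','machine'):
        print(l,[(round(d['confidence'],2),np.round(d['at'],4),np.round(proj(c,d['at']))) for d in nets.landmark_of(cam,l)])
E
```

```text
{'t': np.float64(0.0), 'qpos': array([ 1.036,  0.287,  1.578,  0.   ,  1.279, -0.15 ]), 'qvel': array([ 0.001, -0.001,  0.   , -0.001, -0.001,  0.   ]), 'effort': array([ 2.0000e-03, -4.0597e+01, -2.9263e+01, -0.0000e+00,  6.0000e-03,
        0.0000e+00]), 'ee_pos': array([0.253, 0.625, 0.23 ]), 'tool_rot': array([-0.   ,  0.191,  0.982, -0.001]), 'ft_force': array([-0.009,  0.143, -0.244]), 'torque': array([-0.009, -0.002,  0.021]), 'grip_force': np.float64(0.0), 'grip_width': np.float64(1.0)}
scene {'fx': np.float64(355.7375), 'fy': np.float64(355.7375), 'cx': np.float64(256.2807), 'cy': np.float64(187.9451), 'origin': array([1.2862, 0.2851, 1.2675]), 'orientation': array([-0.1729,  0.5404,  0.7822, -0.2574])}
key_grip [(0.7, array([ 0.5185, -0.2811,  0.0292]), array([200., 185.])), (0.6, array([ 0.5717, -0.2016,  0.0203]), array([211., 201.])), (0.59, array([ 0.3913, -0.358 ,  0.0227]), array([197., 161.])), (0.43, array([ 3.177e-01,  2.941e-01, -3.000e-04]), array([339., 192.]))]
key_shoulder [(0.69, array([ 0.5869, -0.1719,  0.0048]), array([216., 208.])), (0.49, array([ 0.4232,
[... 648 characters left out ...]
: array([-0.0058,  0.7121, -0.7017,  0.0206])}
key_grip [(0.71, array([ 0.5176, -0.2928,  0.0252]), array([332., 190.])), (0.67, array([0.6499, 0.0246, 0.1708]), array([242., 144.])), (0.65, array([ 0.3965, -0.3571,  0.0216]), array([350., 224.])), (0.52, array([ 0.566 , -0.1993,  0.0182]), array([306., 176.]))]
key_shoulder [(0.67, array([ 0.4234, -0.3475, -0.002 ]), array([346., 216.])), (0.64, array([ 0.5811, -0.1707,  0.0034]), array([297., 172.])), (0.61, array([ 5.570e-01, -2.912e-01,  2.000e-04]), array([330., 179.]))]
slot_mouth [(0.92, array([0.5595, 0.0381, 0.0726]), array([238., 175.]))]
cap_grip [(0.74, array([0.6485, 0.0246, 0.17  ]), array([242., 144.]))]
cap_seat []
machine []
```

Run:
```python
import cv2
a=cv2.imread('pics/t0.png'); b=cv2.imread('pics/s0.png')
t=cv2.resize(a[130:250,210:390],None,fx=4,fy=4,interpolation=3); cv2.imwrite('pics/tk.png',t)
```

```text
(no output)
```

View pics/tk.png

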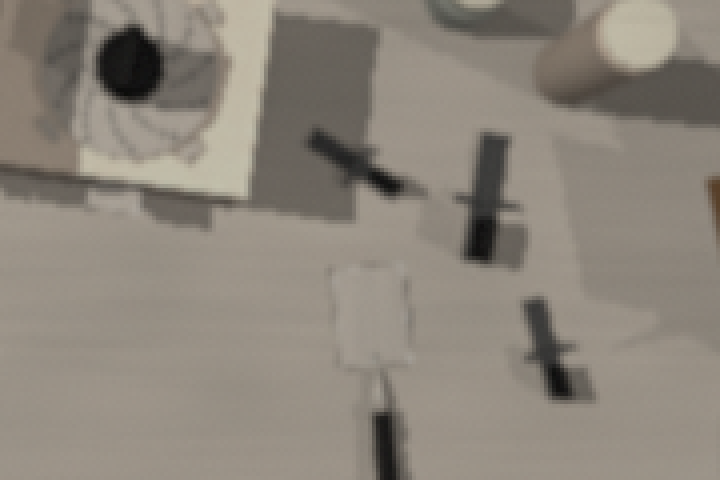

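View pics/s0.png

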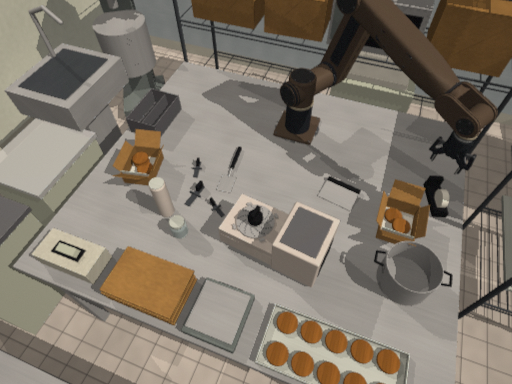

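Top view shows three key-like things. A is at px (331,188), B at (305,175) and C at (348,222). A has clearly the longest and widest plate and shoulder in the enlarged crop, so A is the key. The cap is at (242,144), the ledge at (238,180), and the chopper's yaw is about -7.5°. Next I swing over in front of the chopper to the key.

```bash
python3 -m pendant '[[[-0.8,-0.9,-0.1],[0,0,0]],[[-0.8,-0.9,-0.1],[0,0,0]],[[-0.8,-0.9,-0.1],[0,0,0]],[[-0.8,-0.9,-0.1],[0,0,0]],[[-0.8,-0.9,-0.1],[0,0,0]],[[-0.8,-0.9,-0.1],[0,0,0]],[[-0.8,-0.9,-0.1],[0,0,0]],[[-0.8,-0.9,-0.1],[0,0,0]]]'
python3 -m pendant '[[[-0.8,-0.9,-0.1],[0,0,0]],[[-0.8,-0.9,-0.1],[0,0,0]],[[-0.8,-0.9,-0.1],[0,0,0]],[[-0.8,-0.9,-0.1],[0,0,0]],[[-0.8,-0.9,-0.1],[0,0,0]],[[-0.8,-0.9,-0.1],[0,0,0]],[[-0.8,-0.9,-0.1],[0,0,0]],[[0,0,0],[0,0,-1]]]'
```

```text
t: 1.5
ee_pos: [0.3505, 0.352, 0.2557]
tool_rot: [0.0, 0.191, 0.982, 0.0]
ft_force: [0.1, -0.2, -0.3]
grip_width: 0.997
grip_force: 0.0
t: 2.3
ee_pos: [0.4364, 0.1119, 0.2772]
tool_rot: [0.001, 0.159, 0.987, -0.0]
ft_force: [0.3, 0.9, -0.1]
grip_width: 1.001
grip_force: 0.0
```

```bash
python3 -m pendant '[[[0,-0.9,0],[0,0,-1]],[[0,-0.9,0],[0,0,-1]],[[0,-0.9,0],[0,0,-1]],[[-0.2,-1,0],[0,0,0]],[[-0.2,-1,0],[0,0,0]],[[-0.2,-1,0],[0,0,0]],[[-0.2,-1,0],[0,0,0]],[[-0.2,-1,0],[0,0,0]]]'
python3 -m pendant '[[[-0.2,-1,0.3],[0,0,0]],[[-0.2,-1,0.3],[0,0,0]],[[-0.2,-1,0.3],[0,0,0]],[[-0.2,-1,0],[0,0,0]],[[-0.2,-0.8,0],[0,0,0]],[[0,0,0],[0,0,0]],[[0,0,0],[0,0,0]]]'
python3 - <<'E'
from h import *
c=calibration('wrist'); w=snapshot('wrist'); save(w,'w0.png')
print(c); o=manip.get_obs(); print(o['ee_pos'],o['tool_rot'])
for l in ('key_grip','key_shoulder'):
    print(l,[(round(d['confidence'],2),np.round(d['at'],4)) for d in nets.landmark_of('wrist',l)])
E
```

```text
t: 3.1
ee_pos: [0.4293, -0.117, 0.2767]
tool_rot: [0.0, 0.053, 0.999, -0.0]
ft_force: [0.2, -0.3, -0.7]
grip_width: 1.0
grip_force: 0.0
t: 3.8
ee_pos: [0.4439, -0.262, 0.2492]
tool_rot: [-0.0, 0.053, 0.999, 0.0]
ft_force: [-0.7, -0.4, 0.6]
grip_width: 1.0
grip_force: 0.0
{'fx': 297.3186396354542, 'fy': 297.3186396354542, 'cx': 253.59296726969728, 'cy': 190.60938982132834, 'origin': array([ 0.3781468 , -0.25407183,  0.39166392]), 'orientation': array([0.09844452, 0.73699584, 0.66267157, 0.08951087])}
[ 0.44393201 -0.26143742  0.24928333] [-8.98658935e-05  5.27432319e-02  9.98608057e-01  3.03102954e-04]
key_grip [(0.92, array([ 0.3967, -0.3554,  0.0197])), (0.87, array([ 0.5164, -0.2841,  0.0281])), (0.56, array([ 0.5698, -0.2011,  0.0225]))]
key_shoulder [(0.86, array([ 0.5586, -0.2906,  0.0053])), (0.55, array([ 0.4219, -0.3481, -0.0017]))]
```

View pics/w0.png

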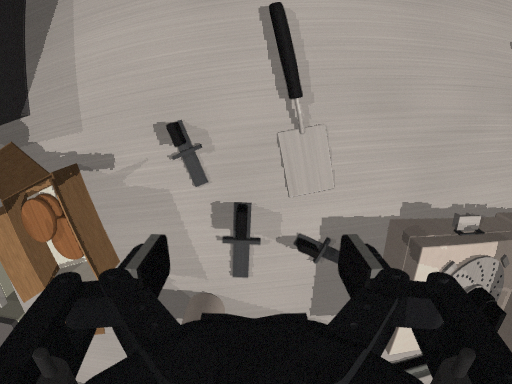

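Wrist view: the key (A) has its handle at (243,215), shoulder at (241,240) and blade tip at (241,277). The look-alikes are at (187,150) and (320,248). The slot ledge is at (468,222).

```bash
cat > key.py <<'E'
from h import *
def sil(cam,label,near):
    best=None
    for d in nets.silhouettes(cam,label):
        v,u=np.nonzero(d['region']); k=np.hypot(u.mean()-near[0],v.mean()-near[1])
        if best is None or k<best[0]: best=(k,d['region'],d['confidence'])
    return best
E
python3 - <<'E'
from key import *
c=calibration('wrist'); w=snapshot('wrist')
k,reg,cf=sil('wrist','key_grip',(241,240)); print(k,cf,reg.sum())
v,u=np.nonzero(reg); print(u.min(),u.max(),v.min(),v.max())
rows={r:(np.nonzero(reg[r])[0].min(),np.nonzero(reg[r])[0].max()) for r in range(v.min(),v.max()+1)}
print(rows)
P=[]
for r,(a,b) in rows.items():
    if r>=248 and r<=272: P.append((atz(c,a-.0,r,.005,True)+atz(c,b+0.,r,.005,True))[:2]/2)
P=np.array(P); f=np.polyfit(P[:,0],P[:,1],1); print('yaw',np.degrees(np.arctan(f[0])),'tip x',atz(c,241,v.max()+.5,.004,True), 'line y at .517,.555',np.polyval(f,[.517,.555]))
sh=[r for r,(a,b) in rows.items() if b-a>30]; print('shoulder rows',sh,[atz(c,241,r,z,True) for r,z in ((min(sh)-.5,.012),(max(sh)+.5,.012),(max(sh)+.5,0))])
print('shoulder ends',[atz(c,x,np.mean(sh),.012,True) for x in (rows[sh[1]][0],rows[sh[1]][1])])
print('handle back top',atz(c,242,v.min()-.5,.041,True))
t=snapshot('top'); ct=calibration('top'); s0=sil('top','key_grip',(331,188))
v,u=np.nonzero(s0[1]); print(s0[0],s0[2],u.min(),u.max(),v.min(),v.max())
# darkest handle centroid in both views
def hc(img,reg):
    g=img.sum(2).astype(float); m=reg&(g<90); vv,uu=np.nonzero(m); return uu.mean(),vv.mean(),m.sum()
a=hc(w,reg); b=hc(t,s0[1]); print(a,b)
if b[2] and a[2]: print(tri(c,a[:2],True,ct,b[:2],False))
E
```

```text
1.9500520035793516 0.76 1540
222 259 201 277
{201: (np.int64(234), np.int64(246)), 202: (np.int64(233), np.int64(249)), 203: (np.int64(232), np.int64(250)), 204: (np.int64(232), np.int64(250)), 205: (np.int64(232), np.int64(251)), 206: (np.int64(232), np.int64(251)), 207: (np.int64(232), np.int64(251)), 208: (np.int64(232), np.int64(250)), 209: (np.int64(232), np.int64(250)), 210: (np.int64(232), np.int64(250)), 211: (np.int64(232), np.int64(250)), 212: (np.int64(232), np.int64(250)), 213: (np.int64(232), np.int64(250)), 214: (np.int64(232), np.int64(250)), 215: (np.int64(232), np.int64(249)), 216: (np.int64(232), np.int64(249)), 217: (np.int64(232), np.int64(249)), 218: (np.int64(232), np.int64(249)), 219: (np.int64(232), np.int64(249)), 220: (np.int64(232), np.int64(249)), 221: (np.int64(231), np.int64(249)), 222: (np.int64(231), np.int64(249)), 223: (np.int64(231), np.int64(249)), 224: (np.int64(231), np.int64(249)), 225: (np.int64(231), np.int64(249)), 226: (np.int64(231), np.int64(249)), 227: (np.int64(231), np.int64(249)), 228: (np.int64(231), np.int64(249)), 229: (np.int64(231
[... 1838 characters left out ...]
0.29698973  0.004     ] line y at .517,.555 [-0.28362475 -0.29000956]
shoulder rows [237, 238, 239, 240, 241, 242] [array([ 0.54592704, -0.28792915,  0.012     ]), array([ 0.55516022, -0.28903754,  0.012     ]), array([ 5.60750688e-01, -2.90172062e-01,  5.55111512e-17])]
shoulder ends [array([ 0.54797254, -0.31512553,  0.012     ]), array([ 0.5529635 , -0.26479111,  0.012     ])]
handle back top [ 0.48493066 -0.27833037  0.041     ]
8.846038025604747 0.75 325 336 163 195
(np.float64(240.22194513715712), np.float64(222.37406483790522), np.int64(401)) (np.float64(330.03125), np.float64(189.21875), np.int64(32))
(array([ 0.5196632 , -0.28499368,  0.02459025]), np.float64(0.0008248716241642908))
```

Height confirmed at about 25 mm by two views, so the grip is at (0.519,-0.2845) with yaw about -7.5°. Moving over it and going down.

```bash
python3 -m pendant '[[[-0.65,-0.1,0.9],[0,0,0.37]],[[-0.65,-0.1,0.9],[0,0,0]],[[-0.65,-0.11,0.9],[0,0,0]],[[-0.65,-0.11,0.9],[0,0,0]],[[0,0,0.9],[0,0,0]],[[0,0,0.8],[0,0,0]],[[0,0,0],[0,0,0]],[[0,0,0],[0,0,0]]]' 0.5
python3 - <<'E'
from h import *
c=calibration('wrist'); w=snapshot('wrist'); save(w,'w1.png'); o=manip.get_obs(); print(o['ee_pos'],o['tool_rot'])
for l in ('key_grip','key_shoulder'):
    print(l,[(round(d['confidence'],2),np.round(d['at'],4)) for d in nets.landmark_of('wrist',l)])
E
```

```text
t: 4.95
ee_pos: [0.5199, -0.284, 0.0905]
tool_rot: [-0.0, 0.065, 0.998, 0.0]
ft_force: [0.5, -0.9, 0.8]
grip_width: 0.5
grip_force: 0.0
[ 0.52058607 -0.2845774   0.09174795] [ 8.29238536e-04  6.54982606e-02  9.97852167e-01 -5.85960188e-04]
key_grip [(0.88, array([ 0.5728, -0.2009,  0.0194])), (0.77, array([ 0.5183, -0.2837,  0.0283])), (0.73, array([ 0.3958, -0.3561,  0.019 ]))]
key_shoulder [(0.97, array([ 0.5563, -0.2902,  0.0089])), (0.96, array([ 0.4187, -0.3479,  0.0017])), (0.62, array([ 0.5865, -0.1755,  0.0038]))]
```

View pics/w1.png

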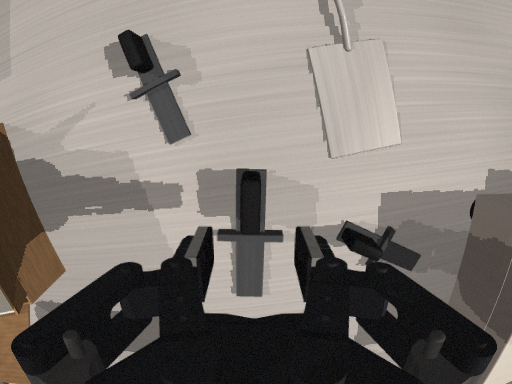

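The key lies centred between the fingers and aligned with them: handle (251,205), shoulder (250,236). Going down and gripping.

```bash
python3 -m pendant '[[[0.02,0,0.9],[0,0,0]],[[0.02,0,0.9],[0,0,0]],[[0,0,0.8],[0,0,0]],[[0,0,0],[0,0,0]],[[0,0,0],[0,0,0]]]' && python3 -m pendant '[[[0,0,0],[0,0,0]],[[0,0,0],[0,0,0]],[[0,0,0],[0,0,0]],[[0,0,0],[0,0,0]],[[0,0,0],[0,0,0]],[[0,0,0],[0,0,0]]]' 0
```

```text
t: 5.6
ee_pos: [0.5193, -0.2846, 0.0136]
tool_rot: [0.001, 0.066, 0.998, -0.0]
ft_force: [0.6, -0.6, -0.4]
grip_width: 0.498
grip_force: 0.0
t: 6.2
ee_pos: [0.5201, -0.2853, 0.0147]
tool_rot: [0.002, 0.066, 0.998, -0.001]
ft_force: [0.2, -0.0, 5.4]
grip_width: 0.153
grip_force: 60.1
```

```bash
python3 -m pendant '[[[0,0,-0.5],[0,0,0]],[[0,0,-1],[0,0,0]],[[0.4,0.8,-1],[0,0,0]],[[0.6,0.9,-0.7],[0,0,0]],[[0.6,1,0],[0,0,0]],[[0.6,1,0],[0,0,0]],[[0.6,1,0],[0,0,0]],[[0.4,1,0],[0,0,0]]]' && python3 -m pendant '[[[0,1,0],[0,0,0]],[[0,0,0],[0,0,0]],[[0,0,0],[0,0,0]]]'
cat > slot.py <<'E'
from key import *
c=calibration('wrist'); w=snapshot('wrist'); o=manip.get_obs(); print(o['ee_pos'],o['tool_rot'],o['ft_force'],o['grip_force'],o['grip_width'])
for l in ('slot_mouth','cap_grip','machine','key_grip','key_shoulder'):
    print(l,[(round(d['confidence'],2),np.round(d['at'],4)) for d in nets.landmark_of('wrist',l)])
E
cat slot.py > a.py; echo "save(w,'w2.png')" >> a.py; python3 a.py
```

```text
t: 7.0
ee_pos: [0.4443, -0.1003, 0.1084]
tool_rot: [-0.001, 0.066, 0.998, 0.0]
ft_force: [0.3, -0.4, -1.2]
grip_width: 0.152
grip_force: 59.1
t: 7.3
ee_pos: [0.4489, -0.0715, 0.1081]
tool_rot: [-0.001, 0.065, 0.998, 0.0]
ft_force: [-0.3, -0.8, -1.8]
grip_width: 0.152
grip_force: 59.8
[ 0.44989057 -0.07254331  0.10846622] [ 3.84444460e-04  6.54252183e-02  9.97857359e-01 -2.90661079e-04] [ 0.49941278 -0.52785151 -1.17192915] 59.823256731033325 0.15203950430274857
slot_mouth []
cap_grip []
machine []
key_grip [(0.91, array([ 0.4462, -0.0664,  0.1234])), (0.54, array([ 0.5678, -0.2017,  0.0212]))]
key_shoulder [(0.92, array([ 4.196e-01, -3.488e-01, -4.000e-04]))]
```

View pics/w2.png

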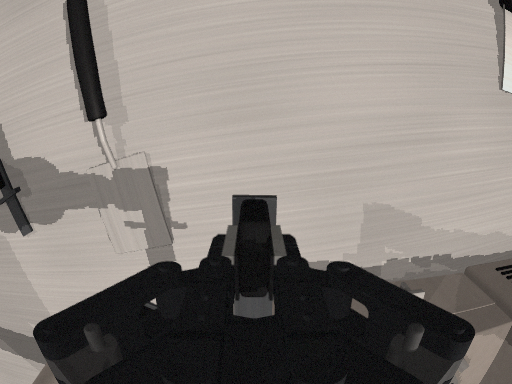

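The key is held level at (254,250). The slot is hidden behind the gripper here, so I refine its position from the earlier unobstructed pictures.

Run:
```python
import cv2,numpy as np
t=cv2.imread('pics/t0.png')[160:195,205:275]; w=cv2.imread('pics/w0.png')[195:275,400:512]
t=cv2.resize(t,None,fx=8,fy=8,interpolation=cv2.INTER_NEAREST); w=cv2.resize(w,None,fx=7,fy=7,interpolation=cv2.INTER_NEAREST)[:310]
H=np.zeros((600,800,3),np.uint8); H[:280,:560]=t; H[285:285+310,:784]=w; cv2.imwrite('pics/c1.png',H)
```

```text
(no output)
```

View pics/c1.png

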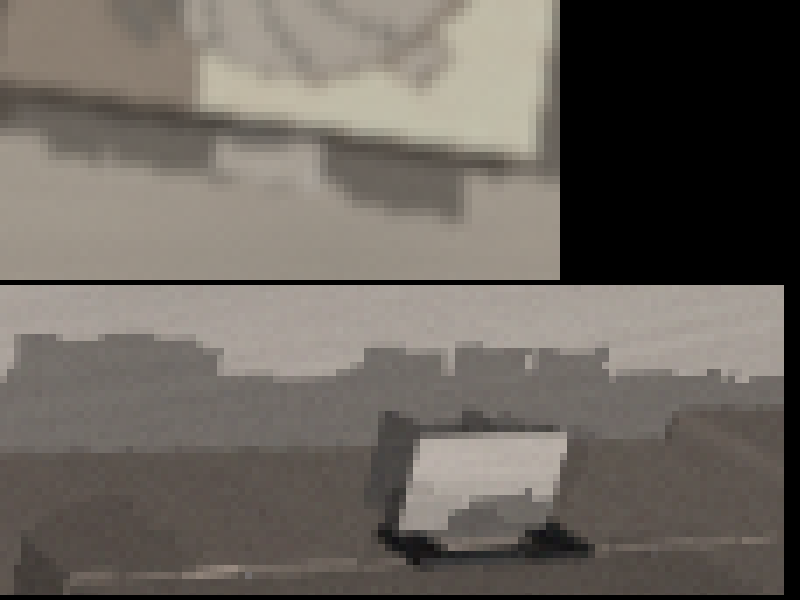

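Run:
```python
from h import *
cw={'fx':297.3186,'fy':297.3186,'cx':253.593,'cy':190.6094,'origin':np.array([0.3781468,-0.25407183,0.39166392]),'orientation':[0.09844452,0.73699584,0.66267157,0.08951087]}
ct=calibration('top')
for n,(x,y) in dict(outR=(415,433),outL=(568,433),inR=(398,530),inL=(553,525)).items(): print('w',n,atz(cw,400+x/7-.5,195+(y-285)/7-.5,.068,True))
for n,(x,y) in dict(outL=(215,172),outR=(322,190),inL=(215,142),inR=(322,150)).items(): print('t',n,atz(ct,205+x/8-.5,160+y/8-.5,.068))
for n,(x,y) in dict(eL=(5,92),eR=(535,162)).items(): print('deck',n,atz(ct,205+x/8-.5,160+y/8-.5,.110))
```

```text
w outR [0.53254209 0.01772587 0.068     ]
w outL [0.53925086 0.06356269 0.068     ]
w inR [0.55342872 0.01649055 0.068     ]
w inL [0.56015731 0.06320521 0.068     ]
t outL [0.54026753 0.06169487 0.068     ]
t outR [0.53333418 0.01626225 0.068     ]
t inL [0.55300616 0.06191116 0.068     ]
t inR [0.55032739 0.01652651 0.068     ]
deck eL [0.56888751 0.14569689 0.11      ]
deck eR [ 0.54366365 -0.07134702  0.11      ]
```

```bash
python3 -m pendant '[[[0.4,0,0],[0,0,0]],[[0.4,0,0],[0,0,0]],[[0,0.8,0],[0,0,0]],[[0,0.8,0.1],[0,0,0]],[[0,0.8,0.1],[0,0,0]],[[0,0.8,0.2],[0,0,0]],[[0,0.8,0.2],[0,0,0]],[[0,0,0.2],[0,0,0]]]' && python3 -m pendant '[[[0,0,0],[0,0,0]],[[0,0,0],[0,0,0]],[[0,0,0],[0,0,0]]]'
python3 slot.py
```

```text
t: 8.4
ee_pos: [0.4412, 0.0514, 0.084]
tool_rot: [-0.0, 0.064, 0.998, 0.0]
ft_force: [-0.0, 0.1, -0.9]
grip_width: 0.152
grip_force: 59.9
t: 8.7
ee_pos: [0.4419, 0.049, 0.0846]
tool_rot: [0.0, 0.066, 0.998, -0.0]
ft_force: [0.5, 0.1, -1.2]
grip_width: 0.157
grip_force: 59.9
[0.44192172 0.04904311 0.08465355] [ 2.59375526e-04  6.63390728e-02  9.97797099e-01 -9.69585794e-05] [-0.31710169 -0.08031061 -0.78460566] 59.902862906455994 0.15223466561639906
slot_mouth [(0.18, array([ 0.3163,  0.295 , -0.0019]))]
cap_grip []
machine []
key_grip [(0.57, array([0.4385, 0.0513, 0.0975]))]
key_shoulder [(0.66, array([0.4802, 0.0442, 0.0757]))]
```

```bash
python3 -m pendant '[[[0,0.12,0],[0,0,0]],[[0,0,0],[0,0,0]],[[0,0,0],[0,0,0]]]'
python3 - <<'E'
from h import *
import cv2
t=snapshot('top'); 
for l in ('slot_mouth','key_shoulder','cap_grip'): print(l,[(round(d['confidence'],2),np.round(d['at'],4)) for d in nets.landmark_of('top',l)])
s=snapshot('scene')
for l in ('slot_mouth','key_shoulder','cap_grip'): print(l,[(round(d['confidence'],2),np.round(d['at'],4)) for d in nets.landmark_of('scene',l)])
save(np.hstack([cv2.resize(t[140:215,200:290],None,fx=4.4,fy=4.4,interpolation=0),cv2.resize(s[150:225,220:310],None,fx=4.4,fy=4.4,interpolation=0)]),'c2.png')
E
```

```text
t: 9.3
ee_pos: [0.4422, 0.0536, 0.0843]
tool_rot: [-0.0, 0.065, 0.998, -0.0]
ft_force: [-0.0, 0.1, -0.4]
grip_width: 0.154
grip_force: 59.9
slot_mouth [(0.63, array([0.5572, 0.0391, 0.0744]))]
key_shoulder [(0.7, array([0.4809, 0.0472, 0.0687])), (0.68, array([ 0.4199, -0.3486, -0.0047])), (0.65, array([ 0.582 , -0.1685,  0.0066]))]
cap_grip [(0.72, array([0.6479, 0.0255, 0.1731])), (0.63, array([0.4057, 0.5447, 0.0012]))]
slot_mouth [(0.76, array([0.5557, 0.0393, 0.0744])), (0.62, array([0.6454, 0.0244, 0.1234])), (0.59, array([ 0.7382, -0.2692, -0.0009])), (0.58, array([ 0.5092, -0.5759,  0.0021]))]
key_shoulder [(0.49, array([ 0.4208, -0.3499,  0.0022])), (0.44, array([0.4759, 0.0508, 0.0715])), (0.4, array([ 0.5856, -0.1722,  0.0077]))]
cap_grip [(0.59, array([0.6445, 0.0288, 0.1686]))]
```

View pics/c2.png

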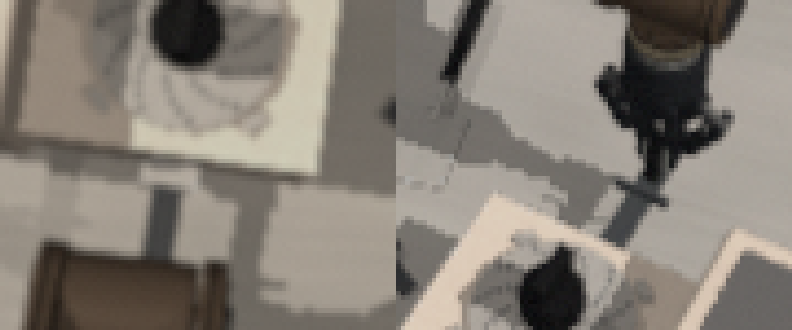

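The top crop shows the blade tip about 1.5 px to the left of the ledge's centre. I measure that numerically before inserting.

```bash
cat > meas.py <<'E'
from h import *
t=np.mean([snapshot('top').astype(float) for _ in range(4)],0)
g=t.mean(2)
for r in range(176,200): print(r,g[r,228:252].astype(int))
E
python3 meas.py
```

```text
176 [ 97  97  93  94 102 101  97  98  98  96  94  95  98 105 113 114 112 111
 117 128 142 156 163 164]
177 [106 105 103 111 130 133 122 116 115 114 113 112 114 121 125 123 113  95
  83  87  96 104 108 111]
178 [107 105 105 121 150 157 147 140 139 139 138 139 143 151 156 156 145 117
  93  87  85  84  83  84]
179 [106 105 108 128 157 166 163 160 160 161 161 161 162 165 167 167 157 126
 104 100  99  96  96  95]
180 [112 112 116 133 154 162 162 161 162 164 166 166 167 168 168 169 158 126
 105 104 105 105 105 104]
181 [132 132 131 135 143 145 141 136 136 141 146 152 157 162 166 169 161 131
 109 106 105 105 106 106]
182 [153 153 149 140 138 132 114  97  94  98 107 118 128 141 153 163 162 144
 127 115 107 105 105 106]
183 [159 160 157 153 151 140 108  76  67  70  73  80  91 115 139 155 161 156
 147 133 117 108 105 106]
184 [158 159 159 159 158 145 109  74  64  65  65  65  80 114 144 156 160 159
 157 148 133 118 112 111]
185 [158 158 158 159 157 141 103  70  65  66  66  65  86 125 150 157 158 158
 158 156 148 137 131 130]
186 [158 158 158 159 155 134  96  69  66  66  66  67  92 132 153 157 1
[... 671 characters left out ...]
 132  94  68  65  67  65  69  98 136 152 153 153 152 151
 151 152 152 151 153 152]
194 [155 156 156 149 124  87  67  66  67  66  72 103 139 153 154 152 152 152
 152 152 152 153 153 150]
195 [156 157 157 147 115  80  66  67  67  65  77 109 141 152 152 152 152 151
 151 152 152 152 152 145]
196 [152 153 153 142 109  76  65  66  67  66  82 117 145 154 153 152 152 152
 151 151 152 152 152 143]
197 [128 130 130 121  93  68  61  64  64  66  85 120 144 151 151 152 153 152
 149 148 147 148 149 141]
198 [ 79  82  84  79  64  52  51  54  57  57  74 105 128 138 141 146 149 148
 137 129 126 127 131 130]
199 [ 44  46  46  45  42  40  41  44  43  45  52  73  93 104 112 121 131 135
 114  89  79  82  93 102]
```

Run:
```python
from h import *
c=calibration('top'); g=np.mean([snapshot('top').astype(float) for _ in range(3)],0).mean(2)
def cross(v,l,up):
    for i in range(len(v)-1):
        if (v[i]-l)*(v[i+1]-l)<=0 and (v[i+1]>v[i])==up: return i+(l-v[i])/(v[i+1]-v[i])
L=np.array([atz(c,228+cross(g[r,228:252],110,False),r,.0755)[:2] for r in range(185,196)])
Rr=np.array([atz(c,236+cross(g[r,236:252],110,True),r,.0755)[:2] for r in range(185,196)])
for n,P in (('L',L),('R',Rr),('C',(L+Rr)/2)):
    f=np.polyfit(P[:,0],P[:,1],1); print(n,np.degrees(np.arctan(f[0])),np.polyval(f,[.536,.558]))
# deck edge: steepest dark transition bright deck->dark
E=[]
for u in range(238,268):
    col=g[168:184,u]; d=np.diff(col); i=int(np.argmin(d)); 
    E.append(atz(c,u,168+i+.5,.11)[:2])
E=np.array(E); f=np.polyfit(E[:,1],E[:,0],1); print('deck yaw',-np.degrees(np.arctan(f[0])),'x at y=.0375',np.polyval(f,.0375), 'res',np.std(E[:,0]-np.polyval(f,E[:,1])))
for r in (179,180):
    v=g[r,225:252]; a=225+cross(v,134,True); b=225+11+cross(v[11:],134,False); print('ledge',atz(c,(a+b)/2,r,.068))
o=manip.get_obs();print(o['ee_pos'])
```

```text
L -7.885142656538092 [0.0516376  0.04859066]
R -8.392875138591155 [0.02858714 0.02534126]
C -8.139186344087326 [0.04011158 0.03696516]
deck yaw -7.571793029139488 x at y=.0375 0.5590304321805242 res 0.0009230017071312484
ledge [0.54741484 0.03939372 0.068     ]
ledge [0.54401215 0.03962914 0.068     ]
[0.44221948 0.05344928 0.08432883]
```

The blade is aligned with the ledge within 1 mm and 0.6°. Inserting in steps.

```bash
python3 -m pendant '[[[-0.3,0.03,0],[0,0,0]],[[-0.3,0,0],[0,0,0]],[[-0.3,0,0],[0,0,0]],[[-0.2,0,0],[0,0,0]],[[0,0,0],[0,0,0]]]'; python3 -m pendant '[[[-0.2,0,0],[0,0,0]],[[-0.2,0,0],[0,0,0]],[[0,0,0],[0,0,0]]]'
```

```text
t: 10.55
ee_pos: [0.4763, 0.0498, 0.0845]
tool_rot: [0.0, 0.066, 0.998, -0.0]
ft_force: [0.5, 0.1, -1.5]
grip_width: 0.154
grip_force: 59.9
t: 10.85
ee_pos: [0.4879, 0.0483, 0.0846]
tool_rot: [0.0, 0.066, 0.998, -0.0]
ft_force: [-0.3, 0.5, -1.0]
grip_width: 0.15
grip_force: 59.9
```

```bash
python3 -m pendant '[[[-0.3,0,0],[0,0,0]],[[-0.3,0,0],[0,0,0]],[[-0.2,0,0],[0,0,0]],[[0,0,0],[0,0,0]]]'; python3 -m pendant '[[[-0.1,0,0],[0,0,0]],[[-0.08,0,0],[0,0,0]],[[0,0,0],[0,0,0]]]'
```

```text
t: 11.25
ee_pos: [0.5119, 0.0451, 0.0846]
tool_rot: [0.0, 0.066, 0.998, -0.0]
ft_force: [0.4, 0.4, -0.8]
grip_width: 0.151
grip_force: 59.9
t: 11.55
ee_pos: [0.5163, 0.0446, 0.0844]
tool_rot: [0.0, 0.066, 0.998, -0.0]
ft_force: [0.7, -0.8, -1.0]
grip_width: 0.15
grip_force: 59.9
```

```bash
python3 -m pendant '[[[-0.08,0,0],[0,0,0]],[[0,0,0],[0,0,0]]]'; python3 -m pendant '[[[-0.07,0,0],[0,0,0]],[[0,0,0],[0,0,0]]]';python3 -m pendant '[[[-0.07,0,0],[0,0,0]],[[0,0,0],[0,0,0]]]'
```

```text
t: 11.75
ee_pos: [0.5187, 0.0443, 0.0844]
tool_rot: [0.0, 0.066, 0.998, -0.0]
ft_force: [0.9, -0.4, -0.6]
grip_width: 0.151
grip_force: 59.9
t: 11.95
ee_pos: [0.5208, 0.044, 0.0844]
tool_rot: [0.0, 0.066, 0.998, -0.0]
ft_force: [-0.8, 0.1, -1.4]
grip_width: 0.153
grip_force: 59.9
t: 12.15
ee_pos: [0.5223, 0.0438, 0.0842]
tool_rot: [-0.001, 0.066, 0.998, -0.0]
ft_force: [-1.6, -0.1, -1.4]
grip_width: 0.153
grip_force: 59.9
```

```bash
python3 -m pendant '[[[-0.07,0,0],[0,0,0]],[[0,0,0],[0,0,0]]]'; python3 -m pendant '[[[-0.07,0,0],[0,0,0]],[[0,0,0],[0,0,0]],[[0,0,0],[0,0,0]]]'
```

```text
t: 12.35
ee_pos: [0.5224, 0.0437, 0.0836]
tool_rot: [-0.004, 0.065, 0.998, -0.0]
ft_force: [-7.6, 0.0, 2.0]
grip_width: 0.15
grip_force: 60.5
t: 12.65
ee_pos: [0.5226, 0.0436, 0.0835]
tool_rot: [-0.006, 0.065, 0.998, -0.0]
ft_force: [-13.6, 0.3, 7.1]
grip_width: 0.15
grip_force: 61.1
```

The shoulder has met the face at the expected depth, with firm contact. Unload, release and rise, then check the key.

```bash
python3 -m pendant '[[[0.1,0,0],[0,0,0]],[[0,0,0],[0,0,0]]]'; python3 -m pendant '[[[0,0,0],[0,0,0]],[[0,0,0],[0,0,0]],[[0,0,0],[0,0,0]],[[0,0,0],[0,0,0]]]' 0.45; python3 -m pendant '[[[0,0,-0.3],[0,0,0]],[[0,0,-0.8],[0,0,0]],[[0,0,-1],[0,0,0]],[[0,0,-1],[0,0,0]],[[0,0,-1],[0,0,0]],[[0,0,-0.5],[0,0,0]],[[0,0,0],[0,0,0]]]'
cat > a.py <<'E'
from h import *
c=calibration('wrist'); w=snapshot('wrist'); o=manip.get_obs(); print(o['ee_pos'],o['qpos'])
print('wristcal',c)
for cam in ('wrist','top','scene'):
    if cam!='wrist': snapshot(cam)
    for l in ('key_shoulder','cap_grip'): print(cam,l,[(round(d['confidence'],2),np.round(d['at'],4)) for d in nets.landmark_of(cam,l)])
save(w,'w3.png')
E
python3 a.py
```

```text
t: 12.85
ee_pos: [0.5227, 0.0437, 0.0839]
tool_rot: [-0.001, 0.065, 0.998, -0.0]
ft_force: [-4.2, 0.4, -0.4]
grip_width: 0.15
grip_force: 60.1
t: 13.25
ee_pos: [0.5246, 0.0435, 0.0848]
tool_rot: [0.001, 0.066, 0.998, 0.0]
ft_force: [0.2, -0.3, 0.3]
grip_width: 0.452
grip_force: 0.0
t: 13.95
ee_pos: [0.5255, 0.0434, 0.2256]
tool_rot: [0.003, 0.066, 0.998, -0.0]
ft_force: [-0.4, 0.1, 1.2]
grip_width: 0.445
grip_force: 0.0
[0.52430943 0.04353286 0.22318864] [-1.10134024e-01 -3.84208913e-02  1.94948552e+00 -1.38286412e-05
  1.22826734e+00 -1.54957350e+00]
wristcal {'fx': 297.3186396354542, 'fy': 297.3186396354542, 'cx': 253.59296726969728, 'cy': 190.60938982132834, 'origin': array([0.45899845, 0.05320211, 0.36758293]), 'orientation': array([0.10222823, 0.74480746, 0.65319499, 0.09026372])}
wrist key_shoulder [(0.88, array([ 0.4197, -0.3473,  0.0005])), (0.55, array([0.5593, 0.04  , 0.0735]))]
wrist cap_grip []
top key_shoulder [(0.69, array([ 0.5806, -0.1682,  0.0027])), (0.63, array([ 0.4216, -0.3462, -0.0019]))]
top cap_grip [(0.8, array([0.6486, 0.0248, 0.1736]))]
scene key_shoulder [(0.66, array([ 0.4223, -0.3501,  0.0061])), (0.63, array([ 0.5858, -0.1722,  0.0036])), (0.6, array([0.5591, 0.04  , 0.0729]))]
scene cap_grip [(0.7, array([0.6451, 0.0266, 0.1699])), (0.24, array([0.5607, 0.0391, 0.0684]))]
```

View pics/w3.png

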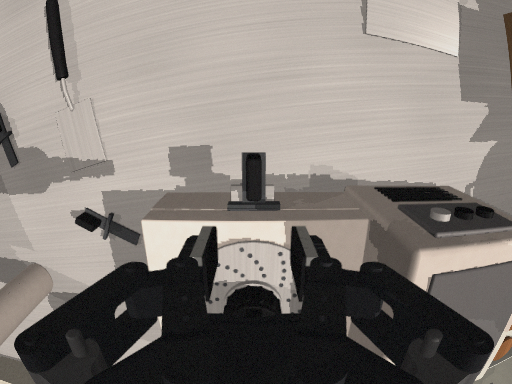

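The key is home: its shoulder at (254,205) is flush with the front face. Its handle is at (254,180). Now over the cap.

```bash
python3 -m pendant '[[[-0.8,0,-0.3],[0,0,0]],[[-0.8,0,-0.3],[0,0,0]],[[-0.8,0,0],[0,0,0]],[[-0.8,-0.05,0],[0,0,0]],[[-0.8,0,0],[0,0,0]],[[-0.15,0,0],[0,0,0]],[[0,0,0],[0,0,0]],[[0,0,0],[0,0,0]]]' 0.55
cat > a.py <<'E'
from h import *
c=calibration('wrist'); w=snapshot('wrist'); o=manip.get_obs(); print(o['ee_pos'],o['tool_rot'],o['qpos'][5])
print('wristcal',c)
for l in ('cap_grip',): print(l,[(round(d['confidence'],2),np.round(d['at'],4)) for d in nets.landmark_of('wrist',l)])
S=nets.silhouettes('wrist','cap_grip')
for s in S: v,u=np.nonzero(s['region']); print(s['confidence'],len(u),u.min(),u.max(),v.min(),v.max())
save(cv2.convertScaleAbs(cv2.resize(w[130:330,150:360],None,fx=3,fy=3),alpha=2.5),'w4.png')
E
python3 a.py
```

```text
t: 15.2
ee_pos: [0.6462, 0.026, 0.2399]
tool_rot: [-0.001, 0.066, 0.998, 0.0]
ft_force: [0.2, 0.1, -0.1]
grip_width: 0.551
grip_force: 0.0
[0.64616936 0.02605955 0.24011155] [-4.82939469e-04  6.55333149e-02  9.97850264e-01  4.48744809e-05] -1.5560204142317324
wristcal {'fx': 297.3186396354542, 'fy': 297.3186396354542, 'cx': 253.59296726969728, 'cy': 190.60938982132834, 'origin': array([0.58084166, 0.03565008, 0.38236863]), 'orientation': array([0.09937192, 0.7451504 , 0.65359726, 0.08767398])}
cap_grip [(0.78, array([0.6499, 0.0261, 0.1748]))]
0.73 4147 219 288 158 243
```

View pics/w4.png

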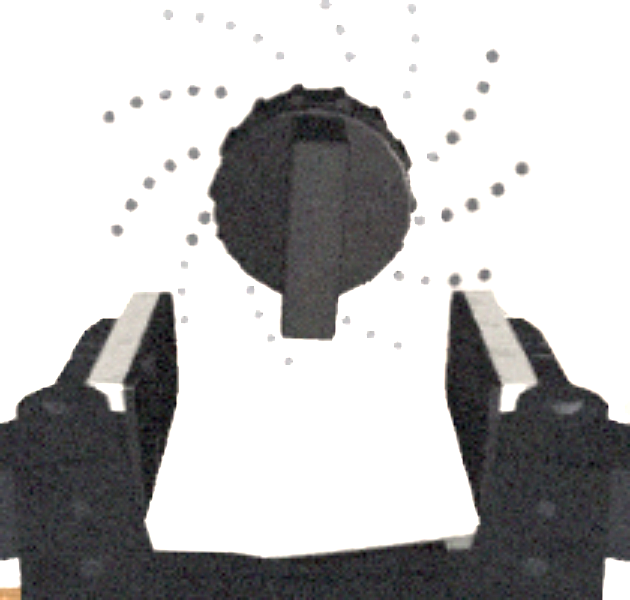

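The bar is seen cleanly. Its ends at px (257,177) and (253,243) are slightly rotated against the gripper.

Run:
```python
from h import *
c=calibration('wrist')
a=atz(c,150+321/3,130+142/3,.188,True); b=atz(c,150+308.5/3,130+338/3,.188,True)
print(a,b,(a+b)/2,np.linalg.norm(a-b),np.degrees(np.arctan2(b[1]-a[1],b[0]-a[0])))
```

```text
[0.62477617 0.03238458 0.188     ] [0.67218763 0.02329936 0.188     ] [0.6484819  0.02784197 0.188     ] 0.04827409118647879 -10.84780648276514
```

```bash
python3 -m pendant '[[[-0.07,0.07,0],[0,0,0.83]],[[0,0,0.8],[0,0,0]],[[0,0,0.8],[0,0,0]],[[0,0,0.8],[0,0,0]],[[0,0,0.2],[0,0,0]],[[0,0,0],[0,0,0]],[[0,0,0],[0,0,0]]]'; python3 -m pendant '[[[0,0,0],[0,0,0]],[[0,0,0],[0,0,0]],[[0,0,0],[0,0,0]],[[0,0,0],[0,0,0]],[[0,0,0],[0,0,0]],[[0,0,0],[0,0,0]]]' 0
python3 -c "
from h import *
o=manip.get_obs();print(o['torque'],o['qpos'],o['ft_force'])"
```

```text
t: 16.05
ee_pos: [0.6501, 0.0276, 0.1639]
tool_rot: [0.001, 0.094, 0.996, -0.0]
ft_force: [0.8, 0.4, -1.0]
grip_width: 0.55
grip_force: 0.0
t: 16.65
ee_pos: [0.6503, 0.0272, 0.164]
tool_rot: [0.001, 0.095, 0.996, -0.0]
ft_force: [-0.4, -2.6, 4.6]
grip_width: 0.154
grip_force: 59.4
[-0.18151094  0.00816416  0.03592697] [-1.13702657e-01  2.92082305e-01  1.69682041e+00 -5.41441515e-04
  1.15006480e+00 -1.49493825e+00] [-0.36845625 -2.57401296  4.59540992]
```

Gripped. Feel first clockwise (from above) in small steps, watching torque.

```bash
cat > f.py <<'E'
from h import *
o=manip.get_obs(); x=rot(o['tool_rot']).as_matrix()[:,0]
print('yaw',np.round(np.degrees(np.arctan2(-x[1],-x[0])),2),'Mz',np.round(o['torque'][2],3),'z',round(o['ee_pos'][2],4),'F',np.round(o['ft_force'],1),'j6',round(o['qpos'][5],3))
E
python3 f.py
python3 -m pendant '[[[0,0,0],[0,0,0.7]],[[0,0,0],[0,0,0.7]],[[0,0,0],[0,0,0]]]' >/dev/null; python3 f.py
python3 -m pendant '[[[0,0,0],[0,0,0.5]],[[0,0,0],[0,0,0]]]' >/dev/null; python3 f.py
python3 -m pendant '[[[0,0,0],[0,0,0.5]],[[0,0,0],[0,0,0]]]' >/dev/null; python3 f.py
```

```text
yaw -10.85 Mz 0.036 z 0.164 F [-0.4 -2.6  4.6] j6 -1.495
yaw -16.5 Mz 0.075 z 0.164 F [-0.7 -1.4  5.3] j6 -1.396
yaw -18.46 Mz 0.058 z 0.1639 F [-0.2 -2.6  5.7] j6 -1.362
yaw -20.44 Mz 0.087 z 0.164 F [-2.2 -2.9  5.6] j6 -1.327
```

```bash
for i in 1; do :; done
python3 -m pendant '[[[0,0,0],[0,0,0.5]],[[0,0,0],[0,0,0.5]],[[0,0,0],[0,0,0]]]' >/dev/null; python3 f.py
python3 -m pendant '[[[0,0,0],[0,0,0.5]],[[0,0,0],[0,0,0.5]],[[0,0,0],[0,0,0]]]' >/dev/null; python3 f.py
```

```text
yaw -24.4 Mz 0.101 z 0.164 F [-3.6 -5.1  7.2] j6 -1.258
yaw -28.18 Mz 0.895 z 0.164 F [-3.2 -5.8  7.2] j6 -1.191
```

```bash
python3 -m pendant '[[[0,0,0],[0,0,0.5]],[[0,0,0],[0,0,0.5]],[[0,0,0],[0,0,0]]]' >/dev/null; python3 f.py
python3 -m pendant '[[[0,0,0],[0,0,0.5]],[[0,0,0],[0,0,0.5]],[[0,0,0],[0,0,0]]]' >/dev/null; python3 f.py
```

```text
yaw -31.96 Mz 1.646 z 0.1641 F [-2.8 -6.4  7.5] j6 -1.124
yaw -35.99 Mz 1.489 z 0.1643 F [-2.  -4.8  6.5] j6 -1.054
```

Clockwise: easy to about 16°, then torque jumps from 0.1 to 1.6 N·m. That is the hard stop, so it unscrews counter-clockwise. For wrist range I release, rise, flip the gripper half a turn and regrip.

```bash
python3 -m pendant '[[[0,0,0],[0,0,-0.5]],[[0,0,0],[0,0,-0.5]],[[0,0,0],[0,0,0]]]' >/dev/null; python3 f.py
python3 -m pendant '[[[0,0,0],[0,0,0]],[[0,0,0],[0,0,0]],[[0,0,0],[0,0,0]],[[0,0,0],[0,0,0]],[[0,0,-0.5],[0,0,0]],[[0,0,-1],[0,0,0]],[[0,0,-1],[0,0,0]]]' 0.55
R='x'; python3 -m pendant '[[[0,0,0],[0,0,1]],[[0,0,0],[0,0,1]],[[0,0,0],[0,0,1]],[[0,0,0],[0,0,1]],[[0,0,0],[0,0,1]],[[0,0,0],[0,0,1]],[[0,0,0],[0,0,1]],[[0,0,0],[0,0,1]]]' >/dev/null
python3 -m pendant '[[[0,0,0],[0,0,1]],[[0,0,0],[0,0,1]],[[0,0,0],[0,0,1]],[[0,0,0],[0,0,1]],[[0,0,0],[0,0,1]],[[0,0,0],[0,0,1]],[[0,0,0],[0,0,1]],[[0,0,0],[0,0,1]]]' >/dev/null
python3 -m pendant '[[[0,0,0],[0,0,1]],[[0,0,0],[0,0,1]],[[0,0,0],[0,0,1]],[[0,0,0],[0,0,1]],[[0,0,0],[0,0,1]],[[0,0,0],[0,0,1]],[[0,0,0],[0,0,1]],[[0,0,0],[0,0,1]]]' >/dev/null
python3 -m pendant '[[[0,0,0],[0,0,1]],[[0,0,0],[0,0,1]],[[0,0,0],[0,0,1]],[[0,0,0],[0,0,1]],[[0,0,0],[0,0,1]],[[0,0,0],[0,0,1]],[[0,0,0],[0,0,1]],[[0,0,0],[0,0,1]]]' >/dev/null
python3 -m pendant '[[[0,0,0],[0,0,1]],[[0,0,0],[0,0,1]],[[0,0,0],[0,0,1]],[[0,0,0],[0,0,1]],[[0,0,0],[0,0,1]],[[0,0,0],[0,0,1]],[[0,0,0],[0,0,1]],[[0,0,0],[0,0,1]]]' >/dev/null
python3 -m pendant '[[[0,0,0],[0,0,1]],[[0,0,0],[0,0,1]],[[0,0,0],[0,0,1]],[[0,0,0],[0,0,1]],[[0,0,0],[0,0,0]]]'
python3 f.py
python3 - <<'E'
from h import *
for cam in ('wrist',):
    c=calibration(cam); w=snapshot(cam); print([(round(d['confidence'],2),np.round(d['at'],4)) for d in nets.landmark_of(cam,'cap_grip')])
    print({k:np.round(v,5).tolist() for k,v in c.items()})
save(cv2.convertScaleAbs(cv2.resize(w[130:330,150:360],None,fx=3,fy=3),alpha=2.5),'w5.png')
E
```

```text
yaw -32.12 Mz 0.935 z 0.1642 F [-3.6 -4.1  5.7] j6 -1.122
t: 19.55
ee_pos: [0.6492, 0.0277, 0.2385]
tool_rot: [-0.001, 0.279, 0.96, 0.0]
ft_force: [0.3, -0.3, 0.4]
grip_width: 0.55
grip_force: 0.0
t: 24.05
ee_pos: [0.6497, 0.0277, 0.2385]
tool_rot: [-0.0, 0.969, -0.246, 0.001]
ft_force: [-0.4, 0.6, -0.7]
grip_width: 0.552
grip_force: 0.0
yaw 151.56 Mz -0.025 z 0.2385 F [-0.4  0.6 -0.7] j6 1.954
[(0.93, array([0.6491, 0.0274, 0.1756]))]
{'fx': 297.31864, 'fy': 297.31864, 'cx': 253.59297, 'cy': 190.60939, 'origin': [0.70865, -0.00313, 0.38104], 'orientation': [-0.06716, -0.50757, 0.85138, 0.11409]}
```

View pics/w5.png

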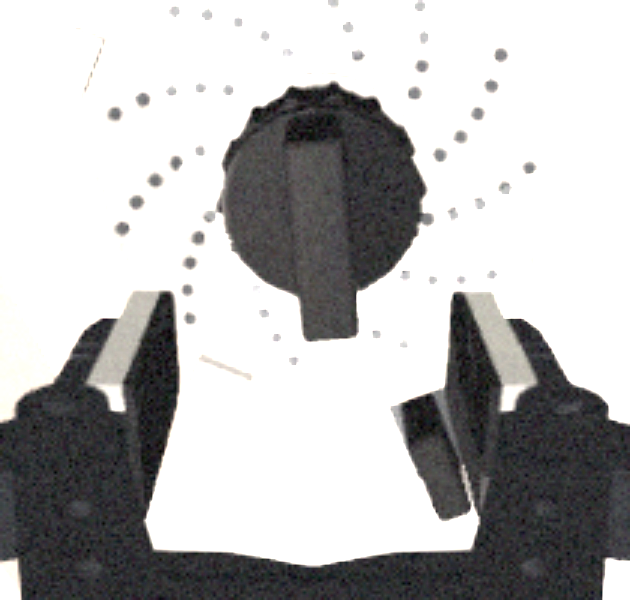

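The bar is well below the gripper, slightly skewed. The key is still in place, its handle at crop (435,460).

Run:
```python
from h import *
c=calibration('wrist')
a=atz(c,150+315/3,130+141/3,.188,True); b=atz(c,150+330/3,130+339/3,.188,True)
print((a+b)/2,np.linalg.norm(a-b),np.degrees(np.arctan2(b[1]-a[1],b[0]-a[0])))
```

```text
[0.64837886 0.02657756 0.188     ] 0.048227384766376884 155.9958678242324
```

```bash
python3 -m pendant '[[[-0.02,0.03,0],[0,0,-0.6]],[[0,0,0.8],[0,0,-0.5]],[[0,0,0.8],[0,0,0]],[[0,0,0.7],[0,0,0]],[[0,0,0.2],[0,0,0]],[[0,0,0],[0,0,0]],[[0,0,0],[0,0,0]]]'; python3 f.py; python3 -m pendant '[[[0,0,0],[0,0,0]],[[0,0,0],[0,0,0]],[[0,0,0],[0,0,0]],[[0,0,0],[0,0,0]],[[0,0,0],[0,0,0]],[[0,0,0],[0,0,0]]]' 0
python3 f.py
python3 -m pendant '[[[0,0,0],[0,0,-0.6]],[[0,0,0],[0,0,-0.7]],[[0,0,0],[0,0,-0.7]],[[0,0,0],[0,0,-0.7]],[[0,0,0],[0,0,0]]]' >/dev/null; python3 f.py
python3 -m pendant '[[[0,0,0],[0,0,-0.7]],[[0,0,0],[0,0,-0.7]],[[0,0,0],[0,0,-0.7]],[[0,0,0],[0,0,-0.7]],[[0,0,0],[0,0,0]]]' >/dev/null; python3 f.py
```

```text
t: 24.85
ee_pos: [0.6493, 0.027, 0.1638]
tool_rot: [-0.0, 0.978, -0.208, 0.001]
ft_force: [0.1, -0.2, 0.2]
grip_width: 0.549
grip_force: 0.0
yaw 155.98 Mz 0.002 z 0.1638 F [ 0.1 -0.2  0.2] j6 1.876
t: 25.45
ee_pos: [0.6489, 0.0263, 0.1637]
tool_rot: [0.001, 0.978, -0.208, 0.001]
ft_force: [-1.8, -4.2, 5.0]
grip_width: 0.151
grip_force: 59.6
yaw 155.97 Mz 0.092 z 0.1637 F [-1.8 -4.2  5. ] j6 1.876
yaw 166.72 Mz -0.004 z 0.1636 F [ 0.7 -0.2  4.8] j6 1.688
yaw 177.88 Mz -0.035 z 0.1636 F [1.4 0.5 4.2] j6 1.493
```

```bash
python3 -m pendant '[[[0,0,0],[0,0,-0.8]],[[0,0,0],[0,0,-0.8]],[[0,0,0],[0,0,-0.8]],[[0,0,0],[0,0,-0.8]],[[0,0,0],[0,0,-0.8]],[[0,0,0],[0,0,-0.8]],[[0,0,0],[0,0,0]]]' >/dev/null; python3 f.py
python3 -m pendant '[[[0,0,0],[0,0,-0.8]],[[0,0,0],[0,0,-0.8]],[[0,0,0],[0,0,-0.8]],[[0,0,0],[0,0,-0.8]],[[0,0,0],[0,0,-0.8]],[[0,0,0],[0,0,-0.8]],[[0,0,0],[0,0,0]]]' >/dev/null; python3 f.py
```

```text
yaw -162.91 Mz -0.021 z 0.1636 F [1.3 1.6 6. ] j6 1.158
yaw -143.71 Mz -0.044 z 0.1636 F [1.  1.5 6.9] j6 0.823
```

Turning easily. Target yaw is about -108 (some 83° from the start), so 35° more.

```bash
python3 -m pendant '[[[0,0,0],[0,0,-0.9]],[[0,0,0],[0,0,-0.9]],[[0,0,0],[0,0,-0.9]],[[0,0,0],[0,0,-0.9]],[[0,0,0],[0,0,-0.9]],[[0,0,0],[0,0,-0.9]],[[0,0,0],[0,0,0]]]' >/dev/null; python3 f.py
python3 -m pendant '[[[0,0,0],[0,0,-0.9]],[[0,0,0],[0,0,-0.9]],[[0,0,0],[0,0,-0.9]],[[0,0,0],[0,0,-0.5]],[[0,0,0],[0,0,0]]]' >/dev/null; python3 f.py
python3 -m pendant '[[[0,0,-0.1],[0,0,0]],[[0,0,-0.1],[0,0,0]],[[0,0,0],[0,0,0]]]' >/dev/null; python3 f.py
```

```text
yaw -122.09 Mz -0.061 z 0.1636 F [-1.1  1.6  7.6] j6 0.446
yaw -109.31 Mz -0.03 z 0.1636 F [-0.6  1.6  7. ] j6 0.223
yaw -109.28 Mz -0.042 z 0.1675 F [-0.1  0.2 -1.7] j6 0.222
```

```bash
python3 -m pendant '[[[0,0,-0.1],[0,0,0]],[[0,0,-0.1],[0,0,0]],[[0,0,0],[0,0,0]]]' >/dev/null; python3 f.py
python3 -m pendant '[[[0,0,-0.2],[0,0,0]],[[0,0,-0.2],[0,0,0]],[[0,0,0],[0,0,0]]]' >/dev/null; python3 f.py
```

```text
yaw -109.26 Mz 0.05 z 0.1748 F [-0.2  0.2 -2.5] j6 0.222
yaw -109.25 Mz 0.028 z 0.1881 F [ 0.2  0.3 -2. ] j6 0.222
```

```bash
python3 -m pendant '[[[0,0,-0.4],[0,0,0]],[[0,0,-0.6],[0,0,0]],[[0,0,-0.6],[0,0,0]],[[0,0,-0.6],[0,0,0]],[[0,0,-0.4],[0,0,0]],[[0,0,-0.2],[0,0,0]],[[0,0,0],[0,0,0]],[[0,0,0],[0,0,0]]]'; python3 -m pendant '[[[0,0,0],[0,0,0]],[[0,0,0],[0,0,0]],[[0,0,0],[0,0,0]],[[0,0,0],[0,0,0]]]'
python3 - <<'E'
from h import *
o=manip.get_obs();print(o['grip_force'],o['grip_width'],o['ee_pos'])
for cam in ('scene','top','wrist'):
    im=snapshot(cam); 
    if cam=='scene': s=im
    for l in ('key_shoulder','cap_grip'): print(cam,l,[(round(d['confidence'],2),np.round(d['at'],4)) for d in nets.landmark_of(cam,l)])
save(cv2.resize(s[130:260,190:330],None,fx=4,fy=4),'s1.png')
E
```

```text
t: 30.75
ee_pos: [0.6481, 0.0271, 0.2694]
tool_rot: [-0.0, 0.815, 0.579, -0.001]
ft_force: [-0.7, 0.0, -2.2]
grip_width: 0.151
grip_force: 58.6
t: 31.15
ee_pos: [0.6484, 0.0271, 0.2699]
tool_rot: [-0.0, 0.815, 0.579, -0.0]
ft_force: [1.1, 0.0, -1.0]
grip_width: 0.152
grip_force: 58.6
58.614179491996765 0.15171734276443044 [0.64839273 0.02708344 0.26994588]
scene key_shoulder [(0.58, array([ 0.5865, -0.1724,  0.0027])), (0.56, array([0.5589, 0.0397, 0.0692])), (0.43, array([ 0.4214, -0.3455,  0.0057]))]
scene cap_grip [(0.74, array([0.6428, 0.0263, 0.2779]))]
top key_shoulder [(0.45, array([ 0.4203, -0.3482, -0.0023])), (0.43, array([ 0.5818, -0.1663,  0.0064]))]
top cap_grip [(0.43, array([0.6497, 0.0247, 0.2768]))]
wrist key_shoulder [(0.73, array([0.5575, 0.0393, 0.0707]))]
wrist cap_grip [(0.6, array([0.6473, 0.0271, 0.2795]))]
```

View pics/s1.png

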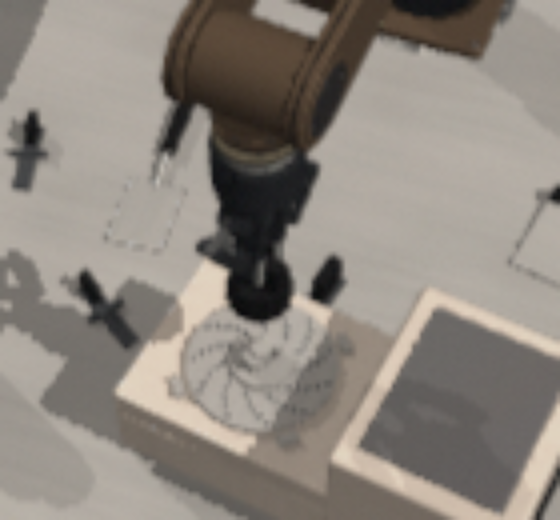

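The cap hangs in the gripper at (258,295), well above the bare disc. The key's handle at (327,280) is still in front of the chopper, with the shoulder at the face. Cap grip is at z = 0.278, about 154 mm above the seat, against the 128 mm needed.

```bash
python3 -c "
from station import job
print(job.finish_job())"
```

```text
the job is handed in; nothing more can be done
None
```

The job is handed in: the key is fully home in the slot, the cap unscrewed counter-clockwise (a right-hand thread) after clockwise hit the stop, and the gripper holds it upright and still about 10 cm above its seat; no verdict came back.

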